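First cross pass on the wax pot's lid

ROBOT

A 6-joint arm with a two-finger parallel gripper is mounted at the origin on the work surface. World frame = base frame: x ahead of the robot, y to its left, z up, the work surface at z = 0. Lengths are in mm, angles in degrees, forces in N, time in s.
With the tool pointing down it reaches from about 350 to 850 mm from the base axis. Payload 8.1 kg.
Tool frame: the origin (TCP) lies between the finger pads; the fingertips stand 11 mm ahead of it and the grasp point (between the pads) lies 8 mm behind it; z points along the fingers, y is the line along which they close (so a half turn about z gives the same grasp; the last joint's range is limited). The gripper opens to 85 mm and grips with 20 to 120 N. Pads are 22 mm wide; open, the fingers measure 114 mm over their backs; the gripper's body (76 mm by 85 mm) begins 54 mm behind the grasp point. The pads swing forward as they close: fully open they stand 13 mm farther back than shut.
Start: joints at [-68.491, 7.471, 85.268, -0, 87.261, -4.893], TCP at [266.819, -537.413, 242.292] pointing down, gripper open.
Joint ranges: [-169.43, 169.43], [-51.17, 129.36], [1.28, 143.12], [-76.62, 256.62], [0, 156.53], [-152.29, 152.29]. Speed limits (degrees/s): [136.94, 136.94, 159.86, 180, 180, 180].

INTERFACE

Orientations are given as [roll, pitch, yaw] about the fixed x, y, z axes, in that order (R = Rz(yaw) Ry(pitch) Rx(roll)).
In Python, from bench import r, snapshot, get_calibration gives the robot as it stands.
- The arm moves only by the tool step_arm, never from a script. Its argument "rows" is a list of rows, each a list of 2 entries, a list of its own where there are three numbers: the shift along the tool's x, y, z in mm, then the turn about the tool's z in degrees. In form: [[[tx, ty, tz], yaw], ...]. A call has 1 to 12 rows; each row is the pose to reach, as a shift and turn from the pose commanded when the call began, along the tool's axes at that moment; what a row does not reach only later rows make up. A row lasts 1/10 s, in which the tool goes at most 50 mm and 8.59 degrees, less where a joint would pass 70% of its speed; a pose out of reach is approached as far as the arm can. A call with a gripper value outside its range is refused whole. "fingers" is the opening, from 0 (shut) to 1 (fully open), set as the call begins (left out, the last holds). The fingers move at their own pace and stop on an object; "squeeze" is the grip in N (left out, the last holds). Time passes only in rows, so rows that repeat a pose let the fingers close. It gives the time, the measured TCP pose, the force, the opening and the grip force at its end, in the units of the state.
- r.sense(): the state, without advancing time (a new reading comes with each control period).
- snapshot(name): name is "scene" or "top" or "wrist"; returns the picture (420x560x3 uint8, blue, green, red); there is no depth.
- get_calibration(name): a dict with "fovy" (degrees; the focal length in pixels is half the picture's height over the tangent of half this angle, whatever the lens; pixels are square), "cx", "cy" (the principal point, pixels), "eye" and "orientation" of the camera in the world. Camera axes: x right, y up, looking along -z (the intrinsics and any distortion apply to the point x, -y, -z); pixel columns grow to the right and rows downward; lengths in mm; the calibration is good to about 2 mm. A picture is of the moment at which its call begins: read the wrist's pose just before it. get_calibration takes no time and is no camera call; for the wrist camera it gives the pose at the moment of the call.
- r.hand_in(): hands the job in; it is judged then, once.
The state is a dict: "time": time; "joint_pos": joint angles; "qd": joint speeds; "joint_efforts": joint torques, N m; "tool_pos": TCP position; "tcp_rot": TCP orientation; "ft_force": force on the tool from outside, world axes, zero at the start; "wrist_torque": the same for the moment, N m; "finger_gap": finger opening in mm; "grip_force": force on a finger pad.
Only numpy, scipy, OpenCV 4.12 (cv2) and the standard library are available. Lean on these libraries where they do the work, as an engineer would, in place of code of your own. Each camera call takes 0.05 s, during which the arm holds its last target. There are 200 camera calls.

TASK

Take the blue-handled fork wrench and give the wax pot's lid its first light pass in cross order: turn one brass bar nut clockwise until its bar points at its white marks and no further, then the diagonally opposite one, then the other two. Turn the nuts only with the wrench, keep your fingers off the pot, then stand the wrench upright in the green tray and let go; leave the red-handled wrench where it stands.

Things in the scene. Friction and masses are not known exactly. Their poses are not given: they have to be found in the camera images.
- pot: round wax pot, fixed; dark lid 230 mm across, its top 97 mm above the origin (centre of underside). Four brass bar nuts at (+-50, +-50) mm: level bar 40 long, 10 thick, 6 to 24 mm above the lid, on a hub 18 mm across. White strips on the lid, 24 to 37 mm either side of each nut's centre, lie 0.9 rad clockwise (from above) of pot x. Black gauge in the middle, 48 mm across, 21 high
- wrench: blue-handled T fork wrench, loose, 0.3 kg, upright. Origin: centre of underside, z up. Handle 70 mm (x) by 20 (y), 85 to 109 mm up: grip across y. Fork below: two cheeks 44 mm long, 34 over all, slot 20 mm wide along x (as the handle), 26 deep, ends open. Over a bar, held 6 mm above the lid: 5 mm play each side, 0.25 rad free turn before the bar follows
- socket: T wrench with a red handle, a bystander of the same height and handle but with a plain round steel foot 40 mm across that does not fit the nuts; stands in the tray about 120 mm from the blue one. Origin: centre of its underside
- tray: shallow green tray, fixed, 140 mm (x) by 260 mm (y), floor 5 mm and rim 12 mm above its origin (centre of underside); the two T wrenches stand in it near y = +60 and -60 mm, either way round
- nut_a (a joint): turn of the bar nut at (+50, +50) mm in the pot frame, diagonal to nut_c: rad clockwise seen from above, 0 with the bar along pot x, 0.9 at its white marks. Starts at 0 to 0.2, stiff (0.15 N m), stays where left, can run on to 1.9; it does not sink as it turns
- nut_b (a joint): turn of the bar nut at (-50, +50) mm in the pot frame, diagonal to nut_d: rad clockwise seen from above, 0 with the bar along pot x, 0.9 at its white marks. Starts at 0 to 0.2, stiff (0.15 N m), stays where left, can run on to 1.9; it does not sink as it turns
- nut_c (a joint): turn of the bar nut at (-50, -50) mm in the pot frame, diagonal to nut_a: rad clockwise seen from above, 0 with the bar along pot x, 0.9 at its white marks. Starts at 0 to 0.2, stiff (0.15 N m), stays where left, can run on to 1.9; it does not sink as it turns
- nut_d (a joint): turn of the bar nut at (+50, -50) mm in the pot frame, diagonal to nut_b: rad clockwise seen from above, 0 with the bar along pot x, 0.9 at its white marks. Starts at 0 to 0.2, stiff (0.15 N m), stays where left, can run on to 1.9; it does not sink as it turns
Things that resemble listed ones, but are neither listed nor needed, are in the scene too. Leave any pink look-alike of the wrench alone.

How it is judged:
By the outcome, as a careful person would: the job done as asked, in the order asked, and still so for the second after the job is handed in, with the robot touching nothing.
It also fails if it takes over 61 s, if anything falls off the work surface, if the arm or the gripper's body presses on something with over 40 N, if the wrist force passes 120 N, or if a joint passes its speed limit or range.

## Working session

There is one attempt and no reset: what is moved stays moved. The work goes in short steps, Python scripts to look and compute and a tool call to move; the robot and the scene stay as the last step left them, time stands still between calls to the robot, and variables do not carry over. Pictures are saved under pics/ and viewed, at most 10 in all, crops included, and the job is handed in when it is done.

Besides the shell and the picture viewer there is one more tool, called after ">>>" as name([rows], argument=value, ...), one row to a line, values as JSON. step_arm: Moves the arm, as the interface text tells. Its arguments: {"type":"object","properties":{"rows":{"type":"array"},"fingers":{"type":"number"},"squeeze":{"type":"number"}},"required":["rows"]}

```bash
mkdir -p pics; ls; python3 - <<'E'
from bench import r,snapshot,get_calibration
import cv2,numpy as np
s=r.sense();print(s)
for n in("scene","top","wrist"):
    print(n,get_calibration(n)); cv2.imwrite(f"pics/{n}0.png",snapshot(n))
a=cv2.imread("pics/scene0.png");b=cv2.imread("pics/top0.png")
cv2.imwrite("pics/both.png",cv2.resize(np.vstack([a,b]),None,fx=.71,fy=.71))
E
```

```text
pics
{'time': 0.0, 'joint_pos': array([-6.84927523e+01,  7.51632780e+00,  8.53287219e+01,  3.46017422e-04,
        8.72614883e+01, -4.89320596e+00]), 'qd': array([ 0.11158481,  0.00618544,  0.00762709, -0.00971846,  0.06444457,
        0.03732069]), 'joint_efforts': array([ 2.74446265e-04, -5.69398284e+01, -5.00548983e+01, -3.84692248e-04,
        1.50016072e-02,  6.26926453e-05]), 'tool_pos': array([ 266.61260513, -536.92416034,  241.23703906]), 'tcp_rot': array([-1.79893880e+02, -9.43188237e-03,  2.64004281e+01]), 'ft_force': array([ 0.26392013, -0.20897228,  0.07502192]), 'wrist_torque': array([-0.04504659, -0.015081  , -0.02703582]), 'grip_force': 0.0, 'finger_gap': 85.36273557825338}
scene {'fovy': 45.84408765961996, 'cx': 280.562032309364, 'cy': 207.84176918237503, 'eye': array([ 837.88034843, -634.01303484,  902.03661523]), 'orientation': array([39.97517423, -0.10739587, 29.83622613])}
top {'fovy': 57.151064330952934, 'cx': 283.06761973969986, 'cy': 213.41747256335583, 'eye': array([328.99923619, -78.97175612, 961.59706608]), 'orientation': array([ 11.16844364,  -0.16619826, -89.96519018])}
wrist {'fovy': 71.69570436063134, 'cx': 281.67412332607887, 'cy': 210.21084562224414, 'eye': array([ 339.9625244 , -500.46179885,  372.38860651]), 'orientation': array([-18.49372165,   0.12676662, -63.57192039])}
```

View pics/top0.png

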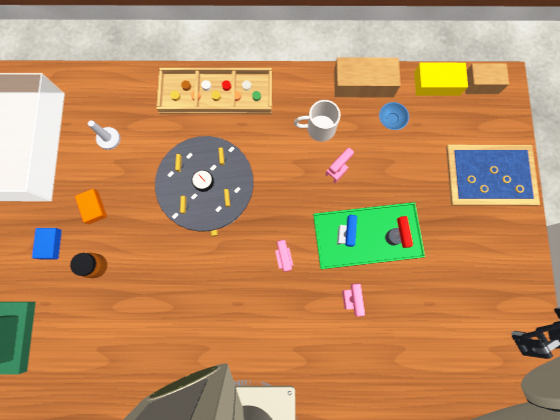

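View pics/scene0.png

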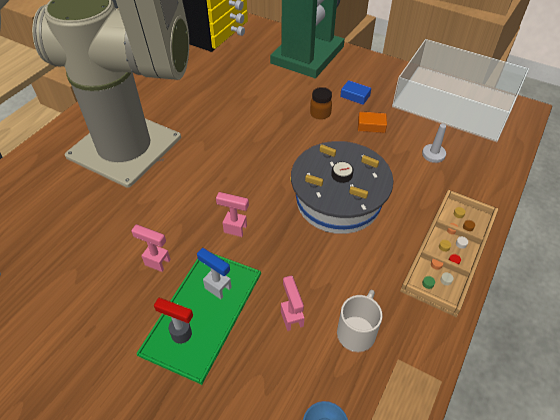

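The thing to take is the blue handle at top px (351,230), scene (213,262). It could be confused with the red one at top (405,232) or the pinks at (340,163), (285,256) and (355,300). Of these, only blue sits in the green tray and has a fork.

```bash
cat > h.py <<'E'
import cv2,numpy as np
from scipy.spatial.transform import Rotation as Ro
from bench import r,snapshot,get_calibration
def ray(c,uv):
    f=210/np.tan(np.radians(c['fovy']/2)); u,v=uv
    d=Ro.from_euler('xyz',c['orientation'],degrees=True).apply([(u-c['cx'])/f,-(v-c['cy'])/f,-1.])
    return np.array(c['eye']),d
def onz(c,uv,z):
    e,d=ray(c,uv); return (e+d*(z-e[2])/d[2])
def tri(c1,p1,c2,p2):
    (a,d),(b,g)=ray(c1,p1),ray(c2,p2); A=np.stack([d,-g],1)
    t=np.linalg.lstsq(A,b-a,rcond=None)[0]; p,q=a+d*t[0],b+g*t[1]
    return (p+q)/2,np.linalg.norm(p-q)
def mask(im,lo,hi): return cv2.inRange(cv2.cvtColor(im,cv2.COLOR_BGR2HSV),np.array(lo),np.array(hi))
def blobs(m,amin=20):
    n,l,s,c=cv2.connectedComponentsWithStats(m); return [(c[i],s[i],l==i) for i in range(1,n) if s[i,4]>=amin]
def planar(c,m,z):
    "centroid, axis direction deg, length, width of a mask laid on plane z"
    v,u=np.nonzero(m); P=np.array([onz(c,p,z)[:2] for p in zip(u,v)]).astype(np.float32)
    (x,y),(w,h),a=cv2.minAreaRect(P)
    if w<h: w,h,a=h,w,a+90
    return P.mean(0),(x,y),(a+90)%180-90,w,h
BLUE=((105,150,80),(125,255,255)); RED=((0,180,60),(6,255,255)); GREEN=((50,150,60),(75,255,255)); BRASS=((17,120,80),(30,255,255)); WHITE=((0,0,190),(180,40,255))
E
python3 - <<'E'
from h import *
T=cv2.imread("pics/top0.png");S=cv2.imread("pics/scene0.png");ct,cs=get_calibration("top"),get_calibration("scene")
def at(im,k,p):
    return min(blobs(mask(im,*k)),key=lambda b:np.hypot(*(b[0]-p)))
for n,k,p,q in(("blue",BLUE,(351,230),(213,262)),("red",RED,(405,232),(175,309))):
    a,b=at(T,k,p),at(S,k,q); print(n,a[0],b[0],a[1],tri(ct,a[0],cs,b[0]),planar(ct,a[2],114))
g=max(blobs(mask(T,*GREEN)),key=lambda b:b[1][4]);print("tray",planar(ct,g[2],12))
for b in blobs(mask(T,*BRASS),10):
    if 150<b[0][0]<260 and 130<b[0][1]<240: print("brass",b[0],b[1][4],planar(ct,b[2],121))
for b in blobs(mask(T,*WHITE),5):
    if 150<b[0][0]<260 and 130<b[0][1]<240: print("white",b[0],b[1][4],onz(ct,b[0],97))
E
```

```text
blue [350.61886792 230.43018868] [213.11084906 261.57783019] [346 215  10  31 265] (array([ 459.92548459, -233.56083991,  101.93788465]), np.float64(0.29906614042123997)) (array([ 458.0663 , -231.50038], dtype=float32), (459.0802917480469, -231.35858154296875), -6.06475830078125, 68.69539642333984, 19.73578453063965)
red [404.4334471 231.5221843] [172.59325397 309.75      ] [398 216  14  31 293] (array([ 457.04821231, -354.9027566 ,  102.8746081 ]), np.float64(0.7534705981791955)) (array([ 455.73608, -351.0529 ], dtype=float32), (456.2889404296875, -351.11761474609375), 7.98584508895874, 67.98616027832031, 22.00323486328125)
tray (array([ 460.16162, -287.2414 ], dtype=float32), (462.63037109375, -292.610107421875), -83.39776468276978, 258.8125305175781, 138.97227478027344)
brass [220.91463415 155.65853659] 82 (array([629.5817,  61.0383], dtype=float32), (630.0111083984375, 61.01047897338867), 5.76674747467041, 41.7051887512207, 10.921918869018555)
brass [177.81914894 162.60638298] 94 (array([612.785  , 158.70705], dtype=float32), (613.1065063476562, 158.65121459960938), -1.2250289916
[... 547 characters left out ...]
7301330566, 15.392813682556152, 13.480706214904785)
white [231. 149.] 21 [654.69620844  41.74110239  97.        ]
white [188.80952381 155.19047619] 21 [639.16608005 140.61600162  97.        ]
white [212.85 167.05] 20 [610.10415264  83.004457    97.        ]
white [170.5 173.5] 22 [594.25138303 181.12167894  97.        ]
white [201.61825726 179.29460581] 241 [580.34230945 108.03708258  97.        ]
white [236.47619048 189.61904762] 21 [555.68528025  26.42960659  97.        ]
white [193.85 196.05] 20 [540.25768867 124.2665062   97.        ]
white [218.38095238 208.57142857] 21 [510.83973595  66.78300248  97.        ]
white [174.60869565 215.39130435] 23 [494.81910055 166.07598758  97.        ]
```

>>> step_arm([
  [[308,-188,25],-100],
  [[308,-188,25],-100],
  [[308,-188,25],-100],
  [[308,-188,25],-100],
  [[308,-188,25],-100],
  [[308,-188,25],-100],
  [[308,-188,25],-100],
  [[308,-188,25],-100],
  [[308,-188,25],-100],
  [[308,-188,25],-100],
  [[308,-188,25],-100],
  [[308,-188,25],-100],
], fingers=1)

```text
time: 1.35
tool_pos: [459.0, -231.8, 216.9]
tcp_rot: [-180.0, -0.0, 126.8]
ft_force: [-0.2, 1.0, -0.8]
finger_gap: 85.4
grip_force: 0.0
```

>>> step_arm([
  [[0,0,0],-48],
  [[0,0,0],-48],
  [[0,0,0],-48],
  [[0,0,0],-48],
  [[0,0,0],-48],
  [[0,0,0],-48],
  [[0,0,0],-48],
  [[0,0,0],-48],
])

```text
time: 2.15
tool_pos: [459.0, -232.0, 217.1]
tcp_rot: [180.0, -0.0, 174.2]
ft_force: [-0.5, -0.1, -1.0]
finger_gap: 85.7
grip_force: 0.0
```

```bash
python3 - <<'E'
from h import *
s=r.sense();print(s['time'],s['tool_pos'],s['tcp_rot'],s['joint_pos'])
c=get_calibration("wrist");im=snapshot("wrist");cv2.imwrite("pics/w1.png",im);print(c)
m=mask(im,*BLUE);b=max(blobs(m),key=lambda b:b[1][4]);print(b[0],b[1],planar(c,b[2],114))
cb=b; ct=get_calibration("top");T=cv2.imread("pics/top0.png")
a=min(blobs(mask(T,*BLUE)),key=lambda b:np.hypot(*(b[0]-(351,230))));print(tri(c,b[0],ct,a[0]))
E
```

```text
2.15 [ 458.96506308 -231.99844399  217.10293331] [ 1.79990347e+02 -2.00503249e-02  1.74239064e+02] [-3.25292469e+01 -5.12945949e+00  1.00677984e+02 -4.13386553e-04
  8.44737244e+01 -1.16768269e+02]
{'fovy': 71.69570436063134, 'cx': 281.67412332607887, 'cy': 210.21084562224414, 'eye': array([ 377.99427287, -223.40270859,  348.14978614]), 'orientation': array([-1.84563497e+01, -3.38335451e-02,  8.42646698e+01])}
[279.56808884 209.41613092] [ 269  171   23   79 1711] (array([ 455.3902, -232.8372], dtype=float32), (456.927490234375, -232.7480010986328), -6.5261077880859375, 70.03558349609375, 18.464262008666992)
(array([ 459.86305594, -233.69757087,   99.74421628]), np.float64(0.8944123247500093))
```

View pics/w1.png

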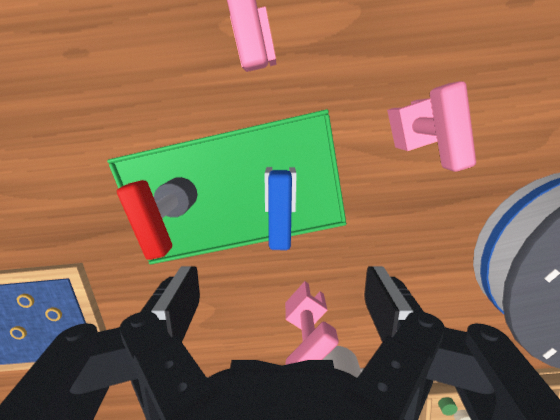

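The wrist view shows the blue handle at (280,209), with a pale two-cheek fork under it in the tray. The red wrench with its round foot is at (145,220), and the pinks are all outside the tray. Blue is the right one, so I'm descending.

>>> step_arm([
  [[0,-1,40],0],
  [[0,-1,80],0],
  [[0,-1,110],0],
  [[0,-1,123],0],
  [[0,-1,123],0],
])

```text
time: 2.7
tool_pos: [457.6, -232.2, 92.3]
tcp_rot: [179.9, -0.2, 174.3]
ft_force: [0.1, -0.0, 0.2]
finger_gap: 85.6
grip_force: 0.0
```

>>> step_arm([
  [[0,0,0],0],
  [[0,0,0],0],
  [[0,0,0],0],
  [[0,0,0],0],
  [[0,0,0],0],
  [[0,0,0],0],
  [[0,0,0],0],
  [[0,0,0],0],
], fingers=0, squeeze=90)

```text
time: 3.5
tool_pos: [459.8, -233.7, 95.4]
tcp_rot: [-179.9, 0.1, 174.4]
ft_force: [0.0, 0.4, 6.9]
finger_gap: 18.8
grip_force: 88.8
```

>>> step_arm([
  [[0,0,-20],0],
  [[0,0,-60],0],
  [[0,0,-110],0],
  [[0,0,-158],0],
  [[-20,40,-158],-4],
  [[-42,90,-158],-8],
  [[-65,140,-158],-12],
  [[-88,190,-158],-12],
  [[-110,240,-158],-12],
  [[-130,285,-158],-12],
  [[-140,310,-158],-12],
  [[-140,310,-158],-12],
])

```text
time: 4.7
tool_pos: [629.3, 67.4, 250.4]
tcp_rot: [179.9, -0.1, -173.3]
ft_force: [-0.6, -0.6, -1.1]
finger_gap: 18.7
grip_force: 88.7
```

>>> step_arm([
  [[0,0,0],0],
  [[0,0,0],0],
])

```text
time: 4.9
tool_pos: [628.0, 61.1, 251.6]
tcp_rot: [-180.0, -0.1, -173.6]
ft_force: [0.5, -1.1, -2.3]
finger_gap: 18.7
grip_force: 88.7
```

```bash
cat >> h.py <<'E'
def nuts(im,c,off=0):
    return [(b[0].round(),b[1][4])+planar(c,b[2],121) for b in blobs(mask(im,*BRASS),60)]
E
python3 - <<'E'
from h import *
s=r.sense();print(s['time'],s['tool_pos'],s['tcp_rot'],s['joint_pos'],s['finger_gap'],s['ft_force'],s['wrist_torque'])
c=get_calibration("wrist");im=snapshot("wrist");cv2.imwrite("pics/w2.png",im)
for n in nuts(im,c): print(n)
b=max(blobs(mask(im,*BLUE)),key=lambda b:b[1][4]);print(b[0],planar(c,b[2],s['tool_pos'][2]+20))
for b in blobs(mask(im,*WHITE),20): print("white",b[0],b[1][4],onz(c,b[0],97))
E
```

```text
4.9 [628.02771636  61.11883391 251.62032107] [-1.79984305e+02 -8.19064526e-02 -1.73619607e+02] [ 9.17426635e-01  1.21177426e+01  7.91216867e+01 -2.34257128e-02
  8.88406111e+01 -9.54624873e+01] 18.666166569286617 [ 0.47743573 -1.06056956 -2.26603472] [-0.01265703 -0.01703939 -0.01692126]
(array([393.,  88.]), np.int32(770), array([517.3017 , 142.40607], dtype=float32), (517.4583740234375, 142.3427734375), 0.07037892192602158, 39.06467056274414, 13.059704780578613)
(array([277.,  94.]), np.int32(553), array([532.4105  ,  46.743942], dtype=float32), (533.1788330078125, 46.630008697509766), 6.426153659820557, 38.24738693237305, 9.178366661071777)
(array([385., 200.]), np.int32(578), array([613.2807 , 157.75232], dtype=float32), (613.9065551757812, 157.69369506835938), -0.911224365234375, 40.435935974121094, 13.758091926574707)
(array([282., 193.]), np.int32(166), array([617.13495,  61.1727 ], dtype=float32), (617.0052490234375, 61.16520309448242), 6.403995513916016, 15.394064903259277, 8.453575134277344)
[281.65473721 284.11583679] (array([619.1175,  60.5853], dtype=float32), (621.98278
[... 725 characters left out ...]
2967033 214.9010989] 91 [638.18151656 140.9986798   97.        ]
white [ 63.99059561 270.57680251] 638 [ 739.11403797 -169.69674818   97.        ]
white [131.00952381 250.12380952] 105 [705.35915069 -94.29724046  97.        ]
white [503.04237867 271.77990431] 1463 [686.09954029 316.49794291  97.        ]
white [113.04918033 268.08743169] 183 [ 729.85636763 -115.22245682   97.        ]
white [252.72222222 292.55555556] 36 [744.08365463  41.32661619  97.        ]
white [310.47368421 292.57894737] 38 [736.75000359 106.98742831  97.        ]
white [553.22156863 332.71372549] 510 [759.87500264 405.79794318  97.        ]
white [304.65151515 337.28787879] 66 [800.00119866 108.96963334  97.        ]
```

View pics/w2.png

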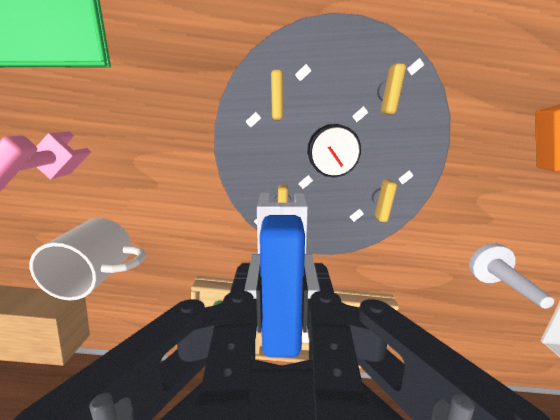

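The wrist view shows the fork above the far-right nut, whose bar tip is at (282,193). The other bars are at (277,94), (393,88) and (385,200), with white strips around each. The strip midpoints agree with the top view. I'm lowering onto the far-right nut.

>>> step_arm([
  [[-3,0.5,15],0],
  [[-3,0.5,30],0],
  [[-3,0.5,38],0],
  [[-3,0.5,44],0],
  [[-3,0.5,50],0],
  [[-3,0.5,56],0],
  [[-3,0.5,60],0],
  [[-3,0.5,60],0],
])

```text
time: 5.75
tool_pos: [631.2, 62.7, 191.6]
tcp_rot: [180.0, -0.1, -173.6]
ft_force: [-0.7, 0.8, -1.7]
finger_gap: 18.5
grip_force: 88.8
```

```bash
python3 -c "
from h import *
s=r.sense();print(s['time'],s['tool_pos'],s['tcp_rot'],s['ft_force'],s['wrist_torque'])"
```

```text
5.75 [631.18559666  62.67747757 191.62249931] [ 1.79994631e+02 -5.25452513e-02 -1.73592843e+02] [-0.71788814  0.84003509 -1.73151771] [ 0.00811275  0.02036292 -0.03062131]
```

No contact force, so the fork is over the bar. Next is a cautious first turn, with a stop short of the marks.

>>> step_arm([
  [[0,0,0],6],
  [[0,0,0],12],
  [[0,0,0],18],
  [[0,0,0],24],
  [[0,0,0],30],
  [[0,0,0],36],
  [[0,0,0],42],
  [[0,0,0],46],
  [[0,0,0],50],
  [[0,0,0],53],
  [[0,0,0],55],
  [[0,0,0],55],
])

```text
time: 6.95
tool_pos: [631.9, 62.2, 192.9]
tcp_rot: [180.0, 0.1, 131.4]
ft_force: [-0.7, -1.6, -1.8]
finger_gap: 18.8
grip_force: 88.9
```

```bash
python3 - <<'E'
from h import *
s=r.sense();print(s['time'],s['tool_pos'],s['tcp_rot'],s['ft_force'],s['wrist_torque'])
im=snapshot("top");cv2.imwrite("pics/t2.png",im)
cv2.imwrite("pics/t2c.png",cv2.resize(im[100:260,130:290],None,fx=3.5,fy=3.5,interpolation=cv2.INTER_CUBIC))
E
```

```text
6.95 [631.89734426  62.21059055 192.89394176] [1.79980557e+02 7.06916810e-02 1.31365719e+02] [-0.720615   -1.60311991 -1.81052268] [-0.52259353 -0.07091721  0.07448404]
```

View pics/t2c.png

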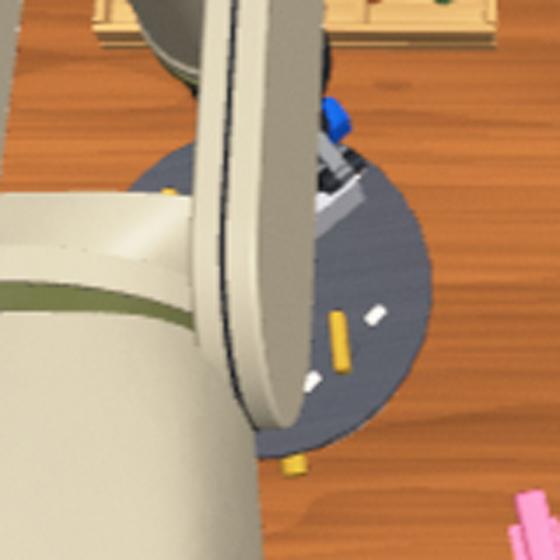

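The arm hides the turned nut from the top camera, but the fork at crop (340,190) has turned. I'll unload, lift, step aside and use the wrist camera.

>>> step_arm([
  [[0,0,0],-6],
  [[0,0,0],-10],
  [[0,0,-20],-10],
  [[0,0,-40],-10],
  [[-30,0,-60],-10],
  [[-70,0,-60],-10],
  [[-70,0,-60],-10],
  [[-70,0,-60],-10],
])

```text
time: 7.8
tool_pos: [678.0, 9.6, 251.8]
tcp_rot: [180.0, -0.1, 141.4]
ft_force: [0.2, 0.3, -2.1]
finger_gap: 18.2
grip_force: 88.9
```

```bash
cat >> h.py <<'E'
def look(name):
    s=r.sense();print(s['time'],s['tool_pos'].round(1),s['tcp_rot'][2],s['finger_gap'],s['ft_force'].round(1),s['wrist_torque'].round(2))
    c=get_calibration("wrist");im=snapshot("wrist");cv2.imwrite(f"pics/{name}.png",im)
    C=np.array([574.5,103.9])
    for n in nuts(im,c):
        if np.hypot(*(n[2]-C))<110: print("nut",n[0],n[1],n[2].round(1),"rect",np.round(n[3],1),"ang",round(n[4],1),np.round(n[5:],1))
    w=[onz(c,b[0],97)[:2] for b in blobs(mask(im,*WHITE),20) if b[1][4]<400]
    for i,a in enumerate(w):
        for b in w[i+1:]:
            if abs(np.hypot(*(a-b))-61)<3 and np.hypot(*((a+b)/2-C))<85:
                d=a-b if a[0]>b[0] else b-a; print("strip mid",((a+b)/2).round(1),np.degrees(np.arctan2(d[1],d[0])).round(1))
    return im
E
python3 - <<'E'
from h import *
look("w3")
E
```

```text
7.8 [678.    9.6 251.8] 141.37377516905616 18.21710485667707 [ 0.2  0.3 -2.1] [-0.02  0.01  0.03]
nut [378.  33.] 925 [615.3 158.1] rect [615.6 158. ] ang -0.8 [38.9 13.8]
nut [205.  42.] 672 [534.5  46.9] rect [535.1  47.2] ang 7.5 [41.6  9.2]
nut [295. 128.] 502 [631.   62.6] rect [631.4  62.3] ang -33.2 [38.8  9.6]
strip mid [533.   46.3] -42.3
strip mid [631.6  62.6] -42.4
```

View pics/w3.png

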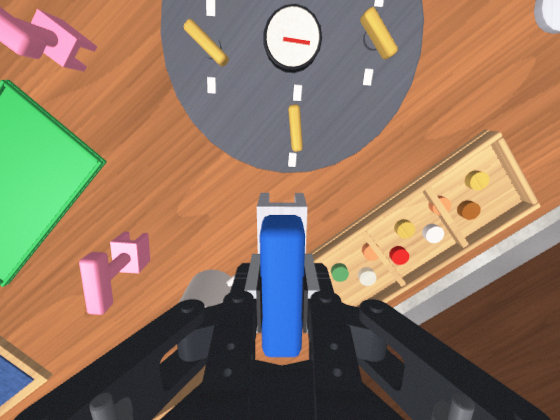

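The wrist view shows the first bar at (295,128), still short of its strips at (297,92) and (292,160). The bar reads -33.2° against a target of -42.4°, and it lags the wrench by 15.4°. I'll finish this nut.

>>> step_arm([
  [[40,0,0],0],
  [[70,0,0],0],
  [[70,0,20],0],
  [[70,0,40],0],
  [[70,0,60],0],
  [[70,0,60],0],
  [[70,0,60],6],
  [[70,0,60],11],
  [[70,0,60],15],
  [[70,0,60],17],
  [[70,0,60],18.5],
  [[70,0,60],18.5],
])

```text
time: 9.05
tool_pos: [629.9, 55.9, 206.9]
tcp_rot: [178.8, 0.6, 123.0]
ft_force: [-5.0, 2.2, 50.9]
finger_gap: 18.7
grip_force: 109.4
```

>>> step_arm([
  [[0,0,0],0],
  [[0,0,0],-6],
  [[0,0,0],-12],
  [[0,0,-20],-12],
  [[0,0,-40],-12],
  [[0,0,-60],-12],
  [[-35,0,-60],-12],
  [[-70,0,-60],-12],
  [[-70,0,-60],-12],
  [[-70,0,-60],-12],
])

```text
time: 10.05
tool_pos: [660.7, -4.6, 252.0]
tcp_rot: [-180.0, -0.1, 134.9]
ft_force: [-0.2, -0.0, -2.9]
finger_gap: 18.6
grip_force: 101.7
```

```bash
python3 - <<'E'
from h import *
look("w4")
E
```

```text
10.05 [660.7  -4.6 252. ] 134.9076026556862 18.56123790205499 [-0.2 -0.  -2.9] [0.02 0.02 0.  ]
nut [386.  25.] 965 [614.9 157.8] rect [615.4 157.6] ang -0.8 [38.7 13.7]
nut [215.  56.] 639 [534.3  46.8] rect [534.8  46.8] ang 7.0 [41.1  9.3]
nut [311. 129.] 513 [630.6  62.4] rect [631.1  62. ] ang -28.5 [38.8  9.8]
strip mid [532.6  46.8] -42.4
strip mid [631.4  62.7] -42.3
```

I made a mistake: the return shift used the axes after the unload turn, so the fork came down beside the bar and pushed it a little back. I'll check how the wrench sits in the grip.

```bash
python3 - <<'E'
from h import *
o=[]
for n in("w2","w3","w4"):
    im=cv2.imread(f"pics/{n}.png");b=max(blobs(mask(im,*BLUE)),key=lambda b:b[1][4]);print(n,b[0],b[1]);o.append(im[150:370,200:380])
cv2.imwrite("pics/cmp.png",cv2.resize(np.hstack(o[1:]),None,fx=2,fy=2))
E
```

```text
w2 [281.65473721 284.11583679] [ 260  215   45  142 5784]
w3 [281.68096886 284.08512111] [ 260  215   45  142 5780]
w4 [281.60564784 286.32392027] [ 259  217   46  143 6020]
```

View pics/cmp.png

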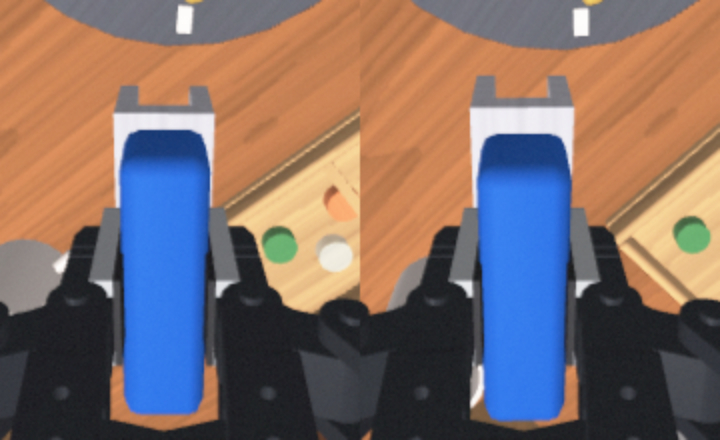

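The fork has pitched about 3° along its slot direction, which is harmless laterally. Redoing the return with correct axes.

>>> step_arm([
  [[30,12,0],-8],
  [[69,27,0],-15],
  [[69,27,0],-15],
  [[69,27,15],-15],
  [[69,27,30],-15],
  [[69,27,38],-15],
  [[69,27,44],-15],
  [[69,27,50],-15],
])

```text
time: 10.9
tool_pos: [631.4, 62.3, 201.2]
tcp_rot: [-180.0, -0.0, 149.8]
ft_force: [0.1, -0.5, -2.4]
finger_gap: 18.4
grip_force: 101.7
```

>>> step_arm([
  [[0,0,6],0],
  [[0,0,11],0],
  [[0,0,11],6],
  [[0,0,11],12],
  [[0,0,11],18],
  [[0,0,11],22],
  [[0,0,11],25],
  [[0,0,11],27.2],
  [[0,0,11],27.2],
  [[0,0,11],27.2],
])

```text
time: 11.9
tool_pos: [631.7, 63.0, 191.2]
tcp_rot: [180.0, 0.0, 122.8]
ft_force: [2.2, 0.2, -3.9]
finger_gap: 18.4
grip_force: 101.4
```

>>> step_arm([
  [[0,0,0],-6],
  [[0,0,0],-12],
  [[0,0,-20],-12],
  [[0,0,-40],-12],
  [[0,0,-61],-12],
  [[-35,0,-61],-12],
  [[-70,0,-61],-12],
  [[-70,0,-61],-12],
  [[-70,0,-61],-12],
])

```text
time: 12.8
tool_pos: [669.5, 3.2, 252.0]
tcp_rot: [-180.0, -0.0, 134.7]
ft_force: [-0.0, 0.2, -2.8]
finger_gap: 18.7
grip_force: 101.7
```

```bash
python3 - <<'E'
from h import *
im=look("w5"); b=max(blobs(mask(im,*BLUE)),key=lambda b:b[1][4]);print(b[0],b[1])
E
```

```text
12.8 [669.5   3.2 252. ] 134.6557775983922 18.676975323558217 [-0.   0.2 -2.8] [ 0.01 -0.   -0.02]
nut [371.  24.] 940 [615.2 158. ] rect [615.5 158.1] ang -0.9 [38.3 13.6]
nut [200.  55.] 646 [534.6  47. ] rect [535.1  47. ] ang 7.0 [41.4  9.3]
nut [298. 128.] 507 [631.   62.6] rect [631.2  62.4] ang -41.0 [38.8  9.7]
strip mid [532.8  46.6] -42.5
strip mid [631.3  62.7] -42.3
[281.59316976 286.39157825] [ 259  217   46  143 6032]
```

The first nut reads -41.0° against -42.4°, so it is at its marks within about 0.02 rad. Next is the diagonal nut, near-left.

>>> step_arm([
  [[40,-2,0],-8],
  [[80,-4,0],-16],
  [[120,-6,0],-24],
  [[160,-7,0],-32],
  [[190,-8,0],-40],
  [[207.5,-9,0],-47],
  [[207.5,-9,0],-47],
  [[207.5,-9,15],-47],
  [[207.5,-9,30],-47],
  [[207.5,-9,38],-47],
  [[207.5,-9,44],-47],
  [[207.5,-9,50],-47],
])

```text
time: 14.05
tool_pos: [517.0, 144.7, 201.2]
tcp_rot: [-180.0, -0.1, -178.4]
ft_force: [-0.5, -0.0, -1.9]
finger_gap: 18.7
grip_force: 101.6
```

>>> step_arm([
  [[0,0,6],0],
  [[0,0,11],0],
  [[0,0,11],8],
  [[0,0,11],16],
  [[0,0,11],24],
  [[0,0,11],31],
  [[0,0,11],37],
  [[0,0,11],42],
  [[0,0,11],46],
  [[0,0,11],49],
  [[0,0,11],51.7],
  [[0,0,11],51.7],
])

```text
time: 15.25
tool_pos: [517.2, 145.5, 191.2]
tcp_rot: [180.0, -0.0, 130.0]
ft_force: [1.3, 2.4, -4.8]
finger_gap: 18.4
grip_force: 101.3
```

>>> step_arm([
  [[0,0,0],-5],
  [[0,0,0],-10],
  [[0,0,-20],-10],
  [[0,0,-40],-10],
  [[0,0,-61],-10],
  [[-35,0,-61],-10],
  [[-70,0,-61],-10],
  [[-70,0,-61],-10],
  [[-70,0,-61],-10],
])

```text
time: 16.15
tool_pos: [562.2, 90.9, 252.1]
tcp_rot: [-180.0, -0.0, 140.0]
ft_force: [-0.9, -0.1, -2.9]
finger_gap: 18.4
grip_force: 101.7
```

```bash
python3 - <<'E'
from h import *
im=look("w6"); b=max(blobs(mask(im,*BLUE)),key=lambda b:b[1][4]);print(b[0],b[1])
E
```

```text
16.15 [562.2  90.9 252.1] 139.97093011827505 18.41700856909657 [-0.9 -0.1 -2.9] [-0.04  0.02  0.02]
nut [295. 127.] 504 [516.4 145.5] rect [516.7 145.2] ang -33.7 [38.9  9.6]
nut [372. 198.] 446 [612.  160.8] rect [612.4 160.9] ang -0.9 [42.9 10. ]
nut [227. 207.] 532 [531.7  49.8] rect [532.2  49.9] ang 7.0 [38.5 13.3]
strip mid [516.9 145.5] -42.5
strip mid [615.8 161.3] -42.4
strip mid [532.8  46.7] -42.4
[281.62278229 286.2873487 ] [ 259  217   47  143 6031]
```

Lag is 16.3° again. Finishing the second nut.

>>> step_arm([
  [[35,6,0],-5],
  [[69,12.2,0],-5],
  [[69,12.2,0],-5],
  [[69,12.2,15],-5],
  [[69,12.2,30],-5],
  [[69,12.2,38],-5],
  [[69,12.2,44],-5],
  [[69,12.2,50],-5],
])

```text
time: 17.0
tool_pos: [516.9, 144.8, 201.2]
tcp_rot: [-180.0, -0.0, 145.0]
ft_force: [0.5, -0.2, -2.2]
finger_gap: 18.8
grip_force: 101.7
```

>>> step_arm([
  [[0,0,6],0],
  [[0,0,11],0],
  [[0,0,11],6],
  [[0,0,11],12],
  [[0,0,11],17],
  [[0,0,11],20],
  [[0,0,11],22],
  [[0,0,11],23.2],
  [[0,0,11],23.2],
])

```text
time: 17.9
tool_pos: [517.2, 145.5, 191.2]
tcp_rot: [180.0, -0.0, 121.8]
ft_force: [1.2, 1.2, -4.2]
finger_gap: 18.5
grip_force: 101.2
```

>>> step_arm([
  [[0,0,0],-6],
  [[0,0,0],-12],
  [[0,0,-20],-12],
  [[0,0,-40],-12],
  [[0,0,-61],-12],
  [[-35,0,-61],-12],
  [[-70,0,-61],-12],
  [[-70,0,-61],-12],
  [[-70,0,-61],-12],
])

```text
time: 18.8
tool_pos: [553.9, 85.1, 252.1]
tcp_rot: [-180.0, -0.0, 133.7]
ft_force: [0.0, 0.8, -1.3]
finger_gap: 18.5
grip_force: 101.7
```

```bash
python3 - <<'E'
from h import *
im=look("w7")
E
```

```text
18.8 [553.9  85.1 252.1] 133.7287631960291 18.462382557808017 [ 0.   0.8 -1.3] [-0.01 -0.03  0.04]
nut [298. 128.] 510 [516.4 145.5] rect [516.7 145.2] ang -41.9 [38.9  9.8]
nut [383. 189.] 458 [611.8 160.8] rect [612.2 160.9] ang -0.8 [42.5 10.1]
nut [238. 214.] 502 [531.   49.6] rect [532.   49.9] ang 7.0 [38.3 13.4]
nut [319. 255.] 163 [618.1  73.1] rect [618.5  72.4] ang -43.6 [21.4 10. ]
strip mid [516.9 145.5] -42.5
strip mid [616.  161.3] -42.3
strip mid [532.8  46.7] -42.4
```

Second nut -41.9°: done. Third is far-left.

>>> step_arm([
  [[3,25,0],-8],
  [[6,50,0],-16],
  [[9,75,0],-24],
  [[11.5,97,0],-32],
  [[11.5,97,0],-40],
  [[11.5,97,0],-46],
  [[11.5,97,0],-46],
  [[11.5,97,15],-46],
  [[11.5,97,30],-46],
  [[11.5,97,38],-46],
  [[11.5,97,44],-46],
  [[11.5,97,50],-46],
])

```text
time: 20.05
tool_pos: [615.7, 161.1, 201.4]
tcp_rot: [-180.0, -0.0, 179.8]
ft_force: [0.0, 1.1, -2.3]
finger_gap: 18.7
grip_force: 101.7
```

>>> step_arm([
  [[0,0,6],0],
  [[0,0,11],0],
  [[0,0,11],8],
  [[0,0,11],16],
  [[0,0,11],24],
  [[0,0,11],31],
  [[0,0,11],37],
  [[0,0,11],42],
  [[0,0,11],46],
  [[0,0,11],49],
  [[0,0,11],51.8],
  [[0,0,11],51.8],
])

```text
time: 21.25
tool_pos: [616.1, 161.3, 191.2]
tcp_rot: [180.0, 0.0, 128.0]
ft_force: [0.5, 0.3, -3.9]
finger_gap: 18.9
grip_force: 101.3
```

>>> step_arm([
  [[0,0,0],-5],
  [[0,0,0],-10],
  [[0,0,-20],-10],
  [[0,0,-40],-10],
  [[0,0,-61],-10],
  [[-35,0,-61],-10],
  [[-70,0,-61],-10],
  [[-70,0,-61],-10],
  [[-70,0,-61],-10],
])

```text
time: 22.15
tool_pos: [659.2, 105.3, 252.1]
tcp_rot: [-180.0, -0.0, 138.0]
ft_force: [-0.1, 0.4, -2.7]
finger_gap: 18.3
grip_force: 101.7
```

```bash
python3 - <<'E'
from h import *
im=look("w8")
E
```

```text
22.15 [659.2 105.3 252.1] 137.96971156504478 18.321113261415153 [-0.1  0.4 -2.7] [ 0.06  0.   -0.05]
nut [202.  47.] 800 [519.1 146.3] rect [519.4 146. ] ang -41.5 [39.2 11.9]
nut [295. 127.] 505 [615.1 161.5] rect [615.4 161.1] ang -35.9 [38.8  9.6]
nut [140. 144.] 688 [534.5  50.3] rect [534.6  50.4] ang 6.9 [41.3 13.7]
nut [230. 209.] 466 [630.1  66. ] rect [630.7  65.5] ang -41.2 [41.  11.3]
strip mid [516.7 145.6] -42.5
strip mid [615.6 161.5] -42.7
strip mid [532.8  46.6] -42.4
strip mid [632.4  62.1] -42.1
```

>>> step_arm([
  [[35,6,0],-5],
  [[69,12.2,0],-5],
  [[69,12.2,0],-5],
  [[69,12.2,15],-5],
  [[69,12.2,30],-5],
  [[69,12.2,38],-5],
  [[69,12.2,44],-5],
  [[69,12.2,50],-5],
])

```text
time: 23.0
tool_pos: [615.9, 160.7, 201.2]
tcp_rot: [-180.0, -0.0, 143.0]
ft_force: [0.5, 0.3, -1.1]
finger_gap: 18.7
grip_force: 101.7
```

>>> step_arm([
  [[0,0,6],0],
  [[0,0,11],0],
  [[0,0,11],6],
  [[0,0,11],12],
  [[0,0,11],16],
  [[0,0,11],19],
  [[0,0,11],21.2],
  [[0,0,11],21.2],
  [[0,0,11],21.2],
])

```text
time: 23.9
tool_pos: [616.0, 161.4, 191.3]
tcp_rot: [180.0, 0.0, 121.9]
ft_force: [0.3, 0.9, -3.6]
finger_gap: 18.5
grip_force: 101.4
```

>>> step_arm([
  [[0,0,0],-6],
  [[0,0,0],-12],
  [[0,0,-20],-12],
  [[0,0,-40],-12],
  [[0,0,-61],-12],
  [[-35,0,-61],-12],
  [[-70,0,-61],-12],
  [[-70,0,-61],-12],
  [[-70,0,-61],-12],
])

```text
time: 24.8
tool_pos: [652.9, 101.0, 252.1]
tcp_rot: [-180.0, -0.0, 133.7]
ft_force: [-0.4, 0.4, -2.1]
finger_gap: 18.8
grip_force: 101.7
```

```bash
python3 - <<'E'
from h import *
im=look("w9")
E
```

```text
24.8 [652.9 101.  252.1] 133.74229419965883 18.844394202515968 [-0.4  0.4 -2.1] [-0.04  0.02 -0.02]
nut [200.  56.] 781 [519.  146.3] rect [519.2 146.1] ang -41.7 [39.8 11.9]
nut [298. 128.] 507 [615.1 161.4] rect [615.5 161. ] ang -42.1 [38.7  9.7]
nut [146. 156.] 659 [534.5  50.4] rect [534.7  50.4] ang 6.8 [41.1 13.6]
nut [239. 214.] 459 [630.2  65.9] rect [630.8  65.4] ang -40.8 [41.5 11.3]
strip mid [516.8 145.5] -42.4
strip mid [615.8 161.4] -42.4
strip mid [532.9  46.6] -42.4
strip mid [632.3  62.1] -42.2
```

Third nut -42.1°: done. Fourth is near-right.

>>> step_arm([
  [[10,-30,0],-8],
  [[20,-60,0],-16],
  [[30,-90,0],-24],
  [[43,-124.7,0],-32],
  [[43,-124.7,0],-40],
  [[43,-124.7,0],-48],
  [[43,-124.7,0],-53],
  [[43,-124.7,15],-53],
  [[43,-124.7,30],-53],
  [[43,-124.7,38],-53],
  [[43,-124.7,44],-53],
  [[43,-124.7,50],-53],
])

```text
time: 26.05
tool_pos: [532.8, 46.6, 201.3]
tcp_rot: [180.0, -0.1, -173.2]
ft_force: [-0.3, -0.2, -2.2]
finger_gap: 18.7
grip_force: 101.7
```

>>> step_arm([
  [[0,0,6],0],
  [[0,0,11],0],
  [[0,0,11],8],
  [[0,0,11],16],
  [[0,0,11],24],
  [[0,0,11],32],
  [[0,0,11],40],
  [[0,0,11],47],
  [[0,0,11],52],
  [[0,0,11],56],
  [[0,0,11],58.8],
  [[0,0,11],58.8],
])

```text
time: 27.25
tool_pos: [533.2, 46.7, 191.1]
tcp_rot: [180.0, -0.0, 128.0]
ft_force: [1.8, 1.4, -3.9]
finger_gap: 18.7
grip_force: 101.3
```

>>> step_arm([
  [[0,0,0],-5],
  [[0,0,0],-10],
  [[0,0,-20],-10],
  [[0,0,-40],-10],
  [[0,0,-61],-10],
  [[-35,0,-61],-10],
  [[-70,0,-61],-10],
  [[-70,0,-61],-10],
  [[-70,0,-61],-10],
])

```text
time: 28.15
tool_pos: [576.2, -9.3, 252.0]
tcp_rot: [-180.0, -0.0, 138.0]
ft_force: [-0.2, 0.2, -3.6]
finger_gap: 18.7
grip_force: 101.7
```

```bash
python3 - <<'E'
from h import *
im=look("w10")
E
```

```text
28.15 [576.2  -9.3 252. ] 137.98153630510475 18.691805737440028 [-0.2  0.2 -3.6] [0.   0.02 0.01]
nut [374.  27.] 864 [516.8 142.3] rect [517.3 141.8] ang -41.7 [38.4 12.4]
nut [455. 109.] 893 [612.1 157.9] rect [612.4 157.5] ang -41.6 [38.7 16.2]
nut [295. 127.] 504 [532.2  46.8] rect [532.5  46.5] ang -35.9 [38.8  9.6]
nut [375. 195.] 555 [627.7  62.2] rect [628.2  61.7] ang -40.9 [40.8 12.9]
strip mid [615.6 161.6] -42.4
strip mid [532.8  46.9] -42.6
strip mid [631.6  62.7] -42.5
```

>>> step_arm([
  [[35,6,0],-5],
  [[69,12.2,0],-5],
  [[69,12.2,0],-5],
  [[69,12.2,15],-5],
  [[69,12.2,30],-5],
  [[69,12.2,38],-5],
  [[69,12.2,44],-5],
  [[69,12.2,50],-5],
])

```text
time: 29.0
tool_pos: [532.9, 46.2, 201.3]
tcp_rot: [-180.0, -0.0, 143.0]
ft_force: [0.3, -0.2, -1.7]
finger_gap: 18.7
grip_force: 101.7
```

>>> step_arm([
  [[0,0,6],0],
  [[0,0,11],0],
  [[0,0,11],6],
  [[0,0,11],12],
  [[0,0,11],16],
  [[0,0,11],19],
  [[0,0,11],21.2],
  [[0,0,11],21.2],
  [[0,0,11],21.2],
])

```text
time: 29.9
tool_pos: [533.2, 46.7, 191.3]
tcp_rot: [180.0, -0.0, 121.9]
ft_force: [1.4, 1.0, -4.6]
finger_gap: 18.4
grip_force: 101.4
```

>>> step_arm([
  [[0,0,0],-6],
  [[0,0,0],-12],
  [[0,0,-20],-12],
  [[0,0,-40],-12],
  [[0,0,-61],-12],
  [[-35,0,-61],-12],
  [[-70,0,-61],-12],
  [[-70,0,-61],-12],
  [[-70,0,-61],-12],
])

```text
time: 30.8
tool_pos: [569.9, -13.5, 252.1]
tcp_rot: [-180.0, -0.0, 133.8]
ft_force: [0.2, 1.2, -2.2]
finger_gap: 19.0
grip_force: 101.7
```

```bash
python3 - <<'E'
from h import *
im=look("w11"); b=max(blobs(mask(im,*BLUE)),key=lambda b:b[1][4]);print(b[0],b[1])
E
```

```text
30.8 [569.9 -13.5 252.1] 133.75219084025971 19.029980132620018 [ 0.2  1.2 -2.2] [0.05 0.02 0.02]
nut [370.  24.] 812 [517.8 141.1] rect [518.5 140.7] ang -41.2 [35.3 12.4]
nut [458.  97.] 935 [612.  157.8] rect [612.2 157.6] ang -42.0 [38.7 16.4]
nut [298. 128.] 509 [532.2  46.8] rect [532.6  46.4] ang -41.9 [38.9  9.7]
nut [383. 189.] 561 [627.6  62.2] rect [627.8  61.8] ang -39.6 [40.9 12.2]
strip mid [615.7 161.4] -42.5
strip mid [532.8  46.8] -42.5
strip mid [631.8  62.3] -42.4
[281.61667219 286.39061982] [ 259  217   46  143 6034]
```

All four are at their marks: -41.0, -41.9, -42.1 and -41.9 against -42.4. Returning the wrench to the tray.

>>> step_arm([
  [[-17,-46,0],-8],
  [[-34,-92,0],-16],
  [[-51,-140,0],-24],
  [[-68,-188,0],-32],
  [[-82,-232,0],-40.5],
  [[-82,-232,0],-40.5],
  [[-82,-232,0],-40.5],
  [[-82,-232,40],-40.5],
  [[-82,-232,80],-40.5],
  [[-82,-232,115],-40.5],
  [[-82,-232,135],-40.5],
  [[-82,-232,145],-40.5],
])

```text
time: 32.05
tool_pos: [458.3, -230.1, 104.7]
tcp_rot: [179.9, -0.2, 174.4]
ft_force: [-0.2, 0.7, -3.1]
finger_gap: 18.8
grip_force: 101.5
```

>>> step_arm([
  [[0,0,4],0],
  [[0,0,7],0],
  [[0,0,9],0],
  [[0,0,9],0],
])

```text
time: 32.45
tool_pos: [459.8, -232.9, 99.2]
tcp_rot: [-180.0, 0.1, 174.3]
ft_force: [0.5, -0.1, -2.7]
finger_gap: 18.5
grip_force: 101.5
```

>>> step_arm([
  [[0,0,1],0],
  [[0,0,2],0],
  [[0,0,3],0],
  [[0,0,4],0],
  [[0,0,4],0],
])

```text
time: 32.95
tool_pos: [459.0, -232.6, 94.1]
tcp_rot: [180.0, -0.0, 174.3]
ft_force: [0.1, -0.4, -2.2]
finger_gap: 18.7
grip_force: 101.5
```

>>> step_arm([
  [[0,0,1],0],
  [[0,0,2],0],
  [[0,0,2],0],
])

```text
time: 33.25
tool_pos: [459.4, -232.8, 92.7]
tcp_rot: [-180.0, 0.0, 174.3]
ft_force: [-2.3, 0.3, 2.3]
finger_gap: 18.6
grip_force: 102.3
```

Contact. I'll ease the grip so it levels, then open and retract.

>>> step_arm([
  [[0,0,0],0],
  [[0,0,0.5],0],
  [[0,0,1],0],
  [[0,0,1],0],
], squeeze=20)

```text
time: 33.65
tool_pos: [459.6, -233.0, 92.6]
tcp_rot: [-180.0, 0.1, 174.3]
ft_force: [-4.3, 1.8, 10.9]
finger_gap: 19.1
grip_force: 103.9
```

>>> step_arm([
  [[0,0,0],0],
  [[0,0,0],0],
  [[0,0,0],0],
  [[0,0,0],0],
  [[0,0,0],0],
  [[0,0,0],0],
  [[0,0,0],0],
  [[0,0,0],0],
], fingers=1)

```text
time: 34.45
tool_pos: [459.2, -232.6, 91.3]
tcp_rot: [180.0, -0.0, 174.3]
ft_force: [0.1, 1.1, -0.3]
finger_gap: 85.6
grip_force: 0.0
```

>>> step_arm([
  [[0,0,-10],0],
  [[0,0,-30],0],
  [[0,0,-70],0],
  [[0,0,-120],0],
  [[0,0,-150],0],
  [[-50,0,-150],0],
  [[-80,0,-150],0],
  [[-80,0,-150],0],
  [[-80,0,-150],0],
])

```text
time: 35.35
tool_pos: [538.8, -240.4, 241.3]
tcp_rot: [180.0, -0.1, 174.3]
ft_force: [-0.4, -0.2, -0.5]
finger_gap: 85.6
grip_force: 0.0
```

```bash
python3 - <<'E'
from h import *
s=r.sense();print(s['time'],s['tool_pos'],s['finger_gap'])
a=snapshot("wrist");b=snapshot("scene");c=snapshot("top")
cv2.imwrite("pics/end.png",cv2.resize(np.hstack([a,cv2.resize(c[100:310,140:420],(560,420))]),(800,300)))
E
```

```text
35.35 [ 538.77384111 -240.39157934  241.30278309] 85.61154879393408
```

View pics/end.png

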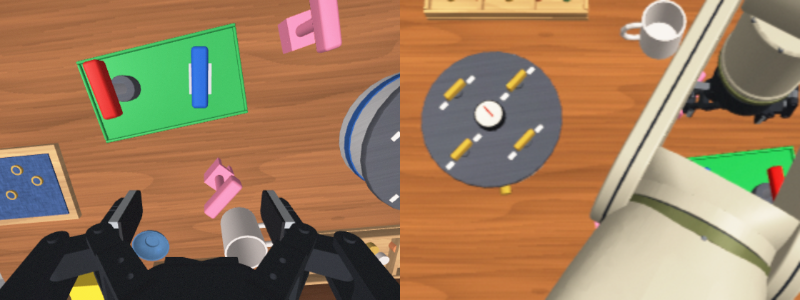

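The left half shows the blue wrench standing in the tray at (200,77), with the red one untouched at (102,88). The right half shows all four bars in line with their white strips. Handing in.

```bash
python3 -c "
from bench import r
print(r.hand_in())"
```

```text
the job is handed in; nothing more can be done
None
```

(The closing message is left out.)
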